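Return the empty transfer cups

ROBOT

A 7-joint arm with a two-finger parallel gripper is mounted at the origin on the work surface. World frame = base frame: x ahead of the robot, y to its left, z up, the work surface at z = 0. Lengths are in m, angles in degrees, forces in N, time in s.
With the tool pointing down it reaches from about 0.425 to 0.875 m from the base axis. Payload 4.7 kg.
Tool frame: the origin (TCP) lies at the centre of the arm's flange, where the gripper is bolted on; the fingertips stand 182 mm ahead of it and the grasp point (between the pads) lies 164 mm ahead of it (env.grip_depth is the distance from the TCP to the grasp point, in m); z points along the fingers, y is the line along which they close (so a half turn about z gives the same grasp; the last joint's range is limited). The gripper opens to 87 mm and grips with 3 to 60 N. Pads are 19 mm wide; open, the fingers measure 117 mm over their backs; the gripper's body (75 mm by 190 mm) begins 51 mm behind the grasp point.
Start: joints at [77.298, 18.392, -4.016, 83.108, 1.295, 78.541, -3.26], TCP at [0.152, -0.632, 0.405] pointing down, gripper open.
Joint ranges: [-163.93, 163.93], [-17.29, 119.83], [-79.2, 71.16], [3.27, 140.29], [-89.18, 269.18], [5.43, 117.66], [-154.24, 154.24]. Speed limits (degrees/s): [147.25, 147.25, 180, 180, 180, 180, 180].

INTERFACE

Orientations are given as [roll, pitch, yaw] about the fixed x, y, z axes, in that order (R = Rz(yaw) Ry(pitch) Rx(roll)).
In Python, from cell import env gives the robot as it stands. The module is installed in compiled form; this text tells all that it offers.
- The arm moves only by the tool send_rows, never from a script. Its arguments are lists of equal length, an entry for each row: "xyz": the shift along the tool's x, y, z in m, a list of three; "rotation": the turn, a rotation vector about the tool's x, y, z in rad, a list of three; "jaw": the opening, from 0 (shut) to 1 (fully open). A call has 1 to 20 rows; each row shifts and turns the commanded pose from where the row before left it, along the tool's axes as they then stand; what a row does not reach is not made up. A row lasts 1/10 s, in which the tool goes at most 50 mm and 8.59 degrees, less where a joint would pass 70% of its speed; a pose out of reach is approached as far as the arm can. A call is refused whole if a number of a shift passes 0.05 or a number of a turn 0.15, either way. A call with a gripper value outside its range is refused whole. The fingers move at their own pace and stop on an object; "newtons" is the grip in N (left out, the last holds). Time passes only in rows, so rows that do not move let the fingers close. It gives the time, the measured TCP pose, the force, the opening and the grip force at its end, in the units of the state.
- env.get_obs(): the state, without advancing time (a new reading comes with each control period).
- env.read_camera(name): name is "scene" or "side" or "wrist"; returns a dict with "image" (420x560x3 uint8, blue, green, red), "fx", "fy", "cx", "cy" (pixels), "R" (3x3) and "t" (3): a world point X has camera coordinates R X + t. Camera axes: x right, y down, z forward; pixel columns grow to the right and rows downward; lengths in m; the calibration is good to about 2 mm. A picture is of the moment at which its call begins. There is no depth.
- env.sign_off(): hands the job in; it is judged then, once.
The state is a dict: "time_s": time; "qpos": joint angles; "joint_velocities": joint speeds; "effort": joint torques, N m; "tool_pos": TCP position; "tool_rot": TCP orientation; "force": force on the tool from outside, world axes, zero at the start; "wrist_torque": the same for the moment, N m; "grip_width": finger opening in m; "grasp_force": force on a finger pad.
Only numpy, scipy, OpenCV 4.12 (cv2) and the standard library are available. Lean on these libraries where they do the work, as an engineer would, in place of code of your own. Each camera call takes 0.05 s, during which the arm holds its last target. There are 200 camera calls.

TASK

Get the empty transfer cups ready to go back to the lathe: pull the carriage of the return station out to its stop, take the stub shafts out of their cups and stand them upright in the grey crate, and nest all the cups into one straight stack in the round seat of the carriage. Then push the carriage with the stack fully home under the guard roof, and leave the other things on the bench alone.

Things in the scene. Friction and masses are not known exactly. Their poses are not given: they have to be found in the camera images.
- cup0: open aluminium cup, 62 mm tall: tapered body, outer diameter 41 mm at the foot, 57 mm at height 39 mm, then a shoulder and a straight collar of outer diameter 68 mm from 41 mm up to the rim; wall 2.5 mm, floor 6 mm, 0.14 kg. Origin: centre of its underside, z up. Nested, its shoulder sits on the lower cup's rim, 23 mm higher. A stub shaft may stand in it at the start.
- cup1: open aluminium cup, 62 mm tall: tapered body, outer diameter 41 mm at the foot, 57 mm at height 39 mm, then a shoulder and a straight collar of outer diameter 68 mm from 41 mm up to the rim; wall 2.5 mm, floor 6 mm, 0.14 kg. Origin: centre of its underside, z up. Nested, its shoulder sits on the lower cup's rim, 23 mm higher. A stub shaft may stand in it at the start.
- cup2: open aluminium cup, 62 mm tall: tapered body, outer diameter 41 mm at the foot, 57 mm at height 39 mm, then a shoulder and a straight collar of outer diameter 68 mm from 41 mm up to the rim; wall 2.5 mm, floor 6 mm, 0.14 kg. Origin: centre of its underside, z up. Nested, its shoulder sits on the lower cup's rim, 23 mm higher. A stub shaft may stand in it at the start.
- cup3: open aluminium cup, 62 mm tall: tapered body, outer diameter 41 mm at the foot, 57 mm at height 39 mm, then a shoulder and a straight collar of outer diameter 68 mm from 41 mm up to the rim; wall 2.5 mm, floor 6 mm, 0.14 kg. Origin: centre of its underside, z up. Nested, its shoulder sits on the lower cup's rim, 23 mm higher. Empty; may be absent (None).
- cup4: open aluminium cup, 62 mm tall: tapered body, outer diameter 41 mm at the foot, 57 mm at height 39 mm, then a shoulder and a straight collar of outer diameter 68 mm from 41 mm up to the rim; wall 2.5 mm, floor 6 mm, 0.14 kg. Origin: centre of its underside, z up. Nested, its shoulder sits on the lower cup's rim, 23 mm higher. Empty; may be absent (None).
- shaft0: a steel stub shaft 130 mm long: round foot of diameter 32 mm and height 36 mm, above it a stem of diameter 16 mm up to the top; about 0.26 kg. Origin: centre of the foot's underside, z along the stem. At the start it stands in cup0 (foot on the cup's floor, stem sticking up about 75 mm out of it), or is absent (None).
- shaft1: a steel stub shaft 130 mm long: round foot of diameter 32 mm and height 36 mm, above it a stem of diameter 16 mm up to the top; about 0.26 kg. Origin: centre of the foot's underside, z along the stem. At the start it stands in cup1 (foot on the cup's floor, stem sticking up about 75 mm out of it), or is absent (None).
- shaft2: a steel stub shaft 130 mm long: round foot of diameter 32 mm and height 36 mm, above it a stem of diameter 16 mm up to the top; about 0.26 kg. Origin: centre of the foot's underside, z along the stem. At the start it stands in cup2 (foot on the cup's floor, stem sticking up about 75 mm out of it), or is absent (None).
- crate: the grey plastic crate, fixed, open at the top, outside 130 mm (its x) by 200 mm (its y) by 32 mm tall, walls and floor 6 mm. Origin: centre of its underside.
- station: return station, fixed: rail bed along its y, teal guard roof (underside 200 mm up, top 212 mm, 170 mm wide in x, from -60 to 90 mm in y) on two posts (136 mm apart) at the entrance and a wall at the far end. Origin: on the table, below the carriage's seat when that is home. The carriage pulls out to the station's -y.
- carriage (a joint): travel of the carriage in m: 0 fully home under the roof, 0.16 pulled out to its stop along the station's -y; it stays where it is left (about 2 N to move).
- seat (a point): centre of the round seat on the carriage, on the surface the lowest cup stands on (24 mm above the table); a 5 mm high ring of 52 mm inner diameter surrounds it. Axes as the station's; moves with the carriage.
- handle (a point): middle of the top edge of the carriage's black upright handle plate, 74 mm above the table, 140 mm from the seat towards the station's -y; the plate is 60 mm wide (x), 14 mm thick (y), and stands 50 mm above the carriage's deck.
- dial_stand: bystander: dial indicator on a stand with a 50 x 45 x 50 mm steel foot, 190 mm tall. Origin: centre of its underside.
- flange: bystander: steel flange, 84 mm across, with a hub, 34 mm tall. Origin: centre of its underside.
- caliper: bystander: caliper lying flat, 170 mm long along its y. Origin: centre of its underside.
- oil_can: bystander: white can, 56 mm in diameter, 130 mm tall. Origin: centre of its underside.

How it is judged:
By the outcome, as a careful person would: the job done as asked, in the order asked, and still so for the second after the job is handed in, with the robot touching nothing.
Of cup3, cup4 only 1 to 2 are there at a start; the rules pass over those that are not, and their reading is None.
Of shaft0, shaft1, shaft2 only 1 to 3 are there at a start; the rules pass over those that are not, and their reading is None.
At some moment in a run one of cup3, cup4 may be knocked a few centimetres aside while the robot is not near it.
Once in a run the grip may slacken for a moment while it holds something.
It also fails if it takes over 210 s, if anything falls off the work surface, if the arm or the gripper's body presses on something with over 40 N, if the wrist force passes 120 N, or if a joint passes its speed limit or range.

## Working session

There is one attempt and no reset: what is moved stays moved. The work goes in short steps, Python scripts to look and compute and a tool call to move; the robot and the scene stay as the last step left them, time stands still between calls to the robot, and variables do not carry over. Pictures are saved under pics/ and viewed, at most 14 in all, crops included, and the job is handed in when it is done.

Besides the shell and the picture viewer there is one more tool, called after ">>>" by a JSON object that holds its "op" and its "data", one argument or row to a line. send_rows: Moves the arm, as the interface text tells. Its arguments: {"type":"object","properties":{"xyz":{"type":"array"},"rotation":{"type":"array"},"jaw":{"type":"array"},"newtons":{"type":"number"}},"required":["xyz","rotation","jaw"]}

```bash
mkdir -p pics; ls; cat > h.py <<'E'
import numpy as np, cv2
from cell import env
def cam(n,save=None):
    c=env.read_camera(n); c['R']=np.array(c['R']); c['t']=np.array(c['t'])
    if save: cv2.imwrite('pics/'+save,c['image'])
    return c
def ray(c,u,v):
    C=-c['R'].T@c['t']; d=c['R'].T@np.array([(u-c['cx'])/c['fx'],(v-c['cy'])/c['fy'],1]); return C,d/np.linalg.norm(d)
def onz(c,u,v,z):
    C,d=ray(c,u,v); return C+d*(z-C[2])/d[2]
def proj(c,X):
    p=c['R']@np.array(X,float)+c['t']; return np.array([c['fx']*p[0]/p[2]+c['cx'],c['fy']*p[1]/p[2]+c['cy']])
E
python3 - <<'E'
from h import *
o=env.get_obs()
print(o, env.grip_depth)
for n in ['scene','side','wrist']:
    c=cam(n,n+'0.png'); print(n,-c['R'].T@c['t'],c['fx'],c['R'][2])
import cv2
E
```

```text
pics
{'time_s': 0.0, 'qpos': array([77.29740058, 18.43826436, -4.01763113, 83.17657036,  1.29650524,
       78.54099209, -3.26047388]), 'joint_velocities': array([-0.10064827, -0.01753118, -0.09176941, -0.0636792 , -0.03282769,
        0.02138579, -0.05746511]), 'effort': array([ 1.08234184e-03, -4.91284168e+01, -4.03646166e-01, -3.12534642e+01,
       -6.39926735e-02,  4.39780857e-02,  1.84057740e-04]), 'tool_pos': array([ 0.15178761, -0.63180479,  0.40365587]), 'tool_rot': array([-1.79889513e+02,  6.68265501e-03,  1.35142115e+01]), 'force': array([0.67504315, 0.79129174, 0.13752381]), 'wrist_torque': array([ 0.06118966, -0.00277906,  0.01970362]), 'grasp_force': 0.0, 'grip_width': 0.0868375285338717} 0.1635
scene [ 0.88021219 -0.54048649  0.96086378] 396.26900833199574 [-0.29015964  0.4914154  -0.82116885]
side [ 0.46451146 -0.74159277  0.9613826 ] 531.1692792405851 [ 0.07527679  0.64257191 -0.76251869]
wrist [ 0.22003839 -0.61441299  0.38361429] 345.2247763628049 [-0.2526498  -0.05900093 -0.9657572 ]
```

View pics/scene0.png

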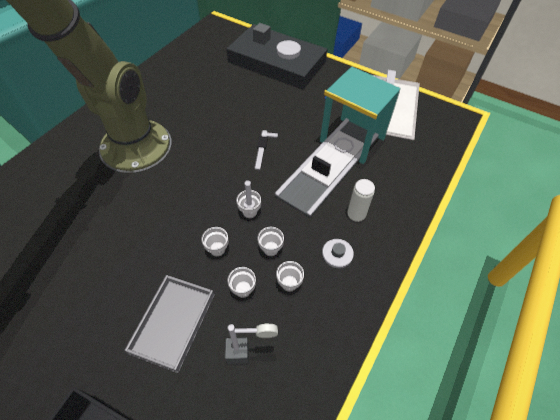

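View pics/side0.png

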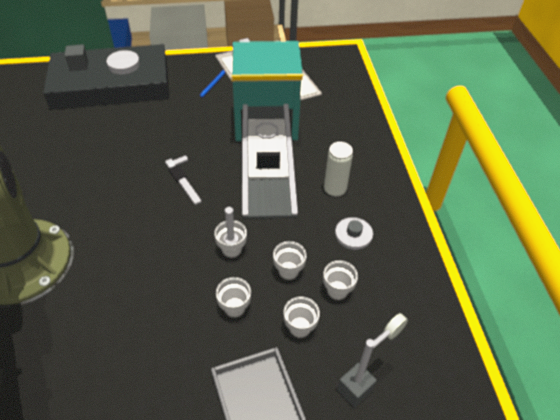

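```bash
cat >> h.py <<'E'
from scipy.optimize import least_squares
def blobs(c,roi=None,thr=110,sat=60,amin=150):
    im=c['image']; hsv=cv2.cvtColor(im,cv2.COLOR_BGR2HSV)
    m=((hsv[...,2]>thr)&(hsv[...,1]<sat)).astype(np.uint8)
    if roi: k=np.zeros_like(m); k[roi[1]:roi[3],roi[0]:roi[2]]=1; m*=k
    m=cv2.morphologyEx(m,cv2.MORPH_CLOSE,np.ones((3,3)))
    cs,_=cv2.findContours(m,cv2.RETR_EXTERNAL,cv2.CHAIN_APPROX_NONE)
    return [k[:,0,:].astype(float) for k in cs if cv2.contourArea(k)>amin]
def rim(c,k,z=0.062,r=0.034):
    P=np.array([onz(c,u,v,z)[:2] for u,v in k]); C=-c['R'].T@c['t']
    d=P.mean(0)-C[:2]; d/=np.linalg.norm(d); p0=P.mean(0)
    for _ in range(6):
        s=(P-p0)@d; rr=np.linalg.norm(P-p0,axis=1); q=P[(s>-0.003)]
        p0=least_squares(lambda p:np.linalg.norm(q-p,axis=1)-r,p0,loss='soft_l1',f_scale=0.001).x
    res=np.linalg.norm(q-p0,axis=1)-r
    return p0,np.sqrt(np.median(res**2)),len(q)
E
python3 - <<'E'
from h import *
S=cam('scene'); D=cam('side')
for c,roi in ((S,(190,170,320,310)),(D,(200,195,365,345))):
    for k in blobs(c,roi):
        print(k.mean(0).round(),len(k),[np.round(a,4) for a in rim(c,k)])
a=cv2.resize(S['image'][60:215,265:425],None,fx=2.5,fy=2.5,interpolation=cv2.INTER_CUBIC)
b=cv2.resize(D['image'][35:220,220:310],None,fx=3,fy=3,interpolation=cv2.INTER_CUBIC)
H=max(a.shape[0],b.shape[0]); o=np.zeros((H,a.shape[1]+b.shape[1],3),np.uint8); o[:a.shape[0],:a.shape[1]]=a; o[:b.shape[0],a.shape[1]:]=b
cv2.imwrite('pics/st.png',o)
E
```

```text
[199. 297.] 84 [array([ 0.5376, -0.3244]), np.float64(0.0046), np.int64(50)]
[241. 280.] 78 [array([ 0.5929, -0.229 ]), np.float64(0.0007), np.int64(40)]
[290. 274.] 79 [array([ 0.6852, -0.151 ]), np.float64(0.0006), np.int64(39)]
[215. 240.] 76 [array([ 0.4654, -0.1691]), np.float64(0.0007), np.int64(36)]
[270. 239.] 74 [array([ 0.5891, -0.0899]), np.float64(0.0007), np.int64(36)]
[248. 198.] 90 [array([ 0.4647, -0.0096]), np.float64(0.0072), np.int64(46)]
[302. 190.] 122 [array([0.5706, 0.1396]), np.float64(0.0036), np.int64(36)]
[301. 315.] 106 [array([ 0.5941, -0.2279]), np.float64(0.0004), np.int64(50)]
[233. 295.] 103 [array([ 0.4663, -0.1684]), np.float64(0.0004), np.int64(47)]
[340. 278.] 102 [array([ 0.6865, -0.1497]), np.float64(0.0004), np.int64(47)]
[289. 258.] 97 [array([ 0.59  , -0.0888]), np.float64(0.0006), np.int64(43)]
[352. 232.] 95 [array([ 0.7345, -0.0366]), np.float64(0.0018), np.int64(43)]
[230. 230.] 124 [array([ 0.4703, -0.0065]), np.float64(0.0082), np.int64(64)]
[269. 204.] 146 [array([0.564 , 0.0581]), np.float64(0.0135), np.int64(71)]
```

View pics/st.png

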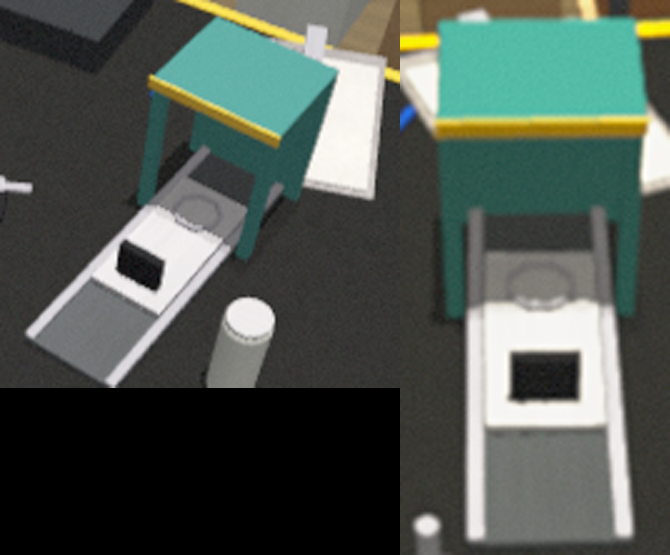

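```bash
python3 - <<'E'
from h import *
S=cam('scene'); D=cam('side')
s=lambda u,v:(265+(u+.5)/2.5-.5,60+(v+.5)/2.5-.5)
d=lambda u,v:(220+(u-400+.5)/3-.5,35+(v+.5)/3-.5)
for n,c,f,q in (('S',S,s,[(150,77),(279,139),(336,74),(216,17)]),('D',D,d,[(437,120),(646,118),(637,19),(440,21)])):
    P=np.array([onz(c,*f(*p),.212)[:2] for p in q]); print(n,P.round(4).tolist())
    yd=(P[3]+P[2]-P[0]-P[1]); yd/=np.linalg.norm(yd); xd=P[1]+P[2]-P[0]-P[3]; xd/=np.linalg.norm(xd)
    print('yaw',np.degrees(np.arctan2(yd[1],yd[0]))-90,np.degrees(np.arctan2(xd[1],xd[0])),'org',P.mean(0)-0.015*yd, [np.linalg.norm(P[i]-P[(i+1)%4]).round(3) for i in range(4)])
for n,c,f,q in (('S',S,s,[(118,240),(163,263),(120,240),(163,288),(118,270)]),('D',D,d,[(511,352),(580,352)])):
    print(n,[onz(c,*f(*p),.074)[:2].round(4).tolist() for p in q])
print('handle foot D',[onz(D,*d(*p),.024)[:2].round(4) for p in [(509,402),(580,400)]])
print('deck front edge D',[onz(D,*d(*p),.024)[:2].round(4) for p in [(486,426),(606,427)]])
print('seat',onz(D,*d(541,285),.027),onz(S,*s(198,213),.027))
# shaft cup: collar left/right extremes; shaft top
print('shafttop D',onz(D,229,209,.136),'S',onz(S,248,183,.136))
for n,c,roi in (('S',S,(110,265,225,380)),('D',D,(205,340,315,420))):
    for k in blobs(c,roi,thr=70,amin=800):
        print(n,[onz(c,*p,.032)[:2].round(4).tolist() for p in cv2.boxPoints(cv2.minAreaRect(k.astype(np.float32)))], cv2.approxPolyDP(k.astype(np.float32),8,True)[:,0].tolist())
E
```

```text
S [[0.5035, 0.3394], [0.6741, 0.3236], [0.6851, 0.4635], [0.5182, 0.485]]
yaw -5.154509704274034 -6.305946099760756 org [0.5938492  0.38794014] [np.float64(0.171), np.float64(0.14), np.float64(0.168), np.float64(0.146)]
D [[0.5054, 0.342], [0.6717, 0.3278], [0.686, 0.4715], [0.5177, 0.4852]]
yaw -5.290856030609902 -4.765983670620545 org [0.59381852 0.39167302] [np.float64(0.167), np.float64(0.144), np.float64(0.169), np.float64(0.144)]
S [[0.5446, 0.2123], [0.6076, 0.209], [0.5467, 0.2136], [0.6255, 0.1748], [0.5678, 0.1706]]
D [[0.5511, 0.2153], [0.607, 0.2095]]
handle foot D [array([0.5484, 0.2086]), array([0.6077, 0.2048])]
deck front edge D [array([0.5268, 0.1826]), array([0.6251, 0.1712])]
seat [0.59091725 0.3503916  0.027     ] [0.59156581 0.34971536 0.027     ]
shafttop D [ 0.47152914 -0.01684     0.136     ] S [ 0.47241689 -0.01740449  0.136     ]
S [[0.4579, -0.5078], [0.3907, -0.2988], [0.5486, -0.2801], [0.5954, -0.4846]] [[165.0, 275.0], [124.0, 350.0], [177.0, 372.0], [214.0, 294.0]]
D [[0.4099, -0.3097], [0.5511, -0.2774], [0.574, -0.4223], [0.4446, -0.4477]] [[276.0, 346.0], [211.0, 367.0], [225.0, 419.0], [305.0, 419.0]]
```

>>> {"op": "send_rows", "data": {
  "xyz": [
    [0,0,0],
    [0,0,0],
    [0,0,0],
    [0,0,0],
    [0,0,0],
    [0,0,0],
    [0,0,0],
    [0,0,0],
    [0,0,0],
    [0.03,0.034,0],
    [0.03,0.034,0],
    [0.03,0.034,0],
    [0.03,0.034,0],
    [0.03,0.034,0],
    [0.03,0.034,0],
    [0.03,0.034,0],
    [0.03,0.034,0],
    [0.03,0.034,0],
    [0.03,0.034,0]
  ],
  "rotation": [
    [0,0,-0.138],
    [0,0,-0.138],
    [0,0,-0.138],
    [0,0,-0.138],
    [0,0,-0.138],
    [0,0,-0.138],
    [0,0,-0.138],
    [0,0,-0.138],
    [0,0,-0.138],
    [0,0,0],
    [0,0,0],
    [0,0,0],
    [0,0,0],
    [0,0,0],
    [0,0,0],
    [0,0,0],
    [0,0,0],
    [0,0,0],
    [0,0,0]
  ],
  "jaw": [1,1,1,1,1,1,1,1,1,1,1,1,1,1,1,1,1,1,1],
  "newtons": 15
}}

```text
time_s: 2.25
tool_pos: [0.5194, -0.3637, 0.405]
tool_rot: [180.0, 0.0, 84.7]
force: [-0.1, 0.2, 0.4]
grip_width: 0.0872
grasp_force: 0.0
```

>>> {"op": "send_rows", "data": {
  "xyz": [
    [0.04,0,0],
    [0.04,0,0],
    [0.04,0,0],
    [0.04,0,0],
    [0.04,0,0],
    [0.04,0,0],
    [0.04,0,0],
    [0.04,0,0],
    [0.04,0,0],
    [0.04,0,0],
    [0.04,0,0],
    [0.04,0,0],
    [0,0,0],
    [0,0,0],
    [0,0,0]
  ],
  "rotation": [
    [0,0,0],
    [0,0,0],
    [0,0,0],
    [0,0,0],
    [0,0,0],
    [0,0,0],
    [0,0,0],
    [0,0,0],
    [0,0,0],
    [0,0,0],
    [0,0,0],
    [0,0,0],
    [0,0,0],
    [0,0,0],
    [0,0,0]
  ],
  "jaw": [1,1,1,1,1,1,1,1,1,1,1,1,1,1,1]
}}

```text
time_s: 3.75
tool_pos: [0.563, 0.1115, 0.4045]
tool_rot: [-180.0, 0.1, 84.6]
force: [0.1, -0.3, -0.8]
grip_width: 0.0869
grasp_force: 0.0
```

```bash
python3 - <<'E'
from h import *
c=cam('wrist','w1.png'); D=cam('side')
for X in [(0.579,0.208,.074),(0.591,.35,.029)]: print(proj(c,X))
E
```

```text
[289.6520187   80.77995198]
[287.87438996 -88.73472132]
```

View pics/w1.png

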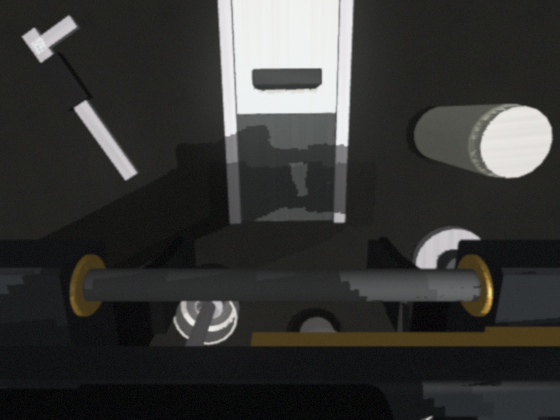

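>>> {"op": "send_rows", "data": {
  "xyz": [
    [0.0335,0.0017,0],
    [0.0335,0.0017,0],
    [0.0335,0.0017,0],
    [0,0,0.03],
    [0,0,0.03],
    [0,0,0.03],
    [0,0,0.03],
    [0,0,0.03],
    [0,0,0.03],
    [0,0,0],
    [0,0,0],
    [0,0,0],
    [0,0,0],
    [0,0,0],
    [0,0,0],
    [0,0,0],
    [0,0,0]
  ],
  "rotation": [
    [0,0,0],
    [0,0,0],
    [0,0,0],
    [0,0,0],
    [0,0,0],
    [0,0,0],
    [0,0,0],
    [0,0,0],
    [0,0,0],
    [0,0,0],
    [0,0,0],
    [0,0,0],
    [0,0,0],
    [0,0,0],
    [0,0,0],
    [0,0,0],
    [0,0,0]
  ],
  "jaw": [1,1,1,1,1,1,1,1,1,1,0.6,0.6,0.6,0.6,0.6,0.6,0.6],
  "newtons": 15
}}

```text
time_s: 5.55
tool_pos: [0.5774, 0.2129, 0.2259]
tool_rot: [179.9, 0.0, 84.7]
force: [-0.9, -0.5, 5.8]
grip_width: 0.0598
grasp_force: 15.0
```

>>> {"op": "send_rows", "data": {
  "xyz": [
    [-0.01,0,0],
    [-0.012,0,0],
    [-0.012,0,0],
    [-0.012,0,0],
    [-0.012,0,0],
    [-0.012,0,0],
    [-0.012,0,0],
    [-0.012,0,0],
    [-0.012,0,0],
    [-0.008,0,0],
    [-0.006,0,0],
    [-0.004,0,0],
    [-0.002,0,0],
    [0,0,0],
    [0,0,0]
  ],
  "rotation": [
    [0,0,0],
    [0,0,0],
    [0,0,0],
    [0,0,0],
    [0,0,0],
    [0,0,0],
    [0,0,0],
    [0,0,0],
    [0,0,0],
    [0,0,0],
    [0,0,0],
    [0,0,0],
    [0,0,0],
    [0,0,0],
    [0,0,0]
  ],
  "jaw": [0.6,0.6,0.6,0.6,0.6,0.6,0.6,0.6,0.6,0.6,0.6,0.6,0.6,0.6,0.6]
}}

```text
time_s: 7.05
tool_pos: [0.5665, 0.0927, 0.2259]
tool_rot: [179.6, -0.7, 84.9]
force: [6.7, 15.5, -1.7]
grip_width: 0.06
grasp_force: 15.0
```

>>> {"op": "send_rows", "data": {
  "xyz": [
    [0,0,0],
    [0,0,0],
    [0,0,0],
    [0,0,0],
    [0,0,-0.03],
    [0,0,-0.03],
    [0,0,-0.03],
    [0,0,-0.03],
    [0,0,-0.03],
    [0,0,-0.03],
    [0,0,0],
    [0,0,0]
  ],
  "rotation": [
    [0,0,0],
    [0,0,0],
    [0,0,0],
    [0,0,0],
    [0,0,0],
    [0,0,0],
    [0,0,0],
    [0,0,0],
    [0,0,0],
    [0,0,0],
    [0,0,0],
    [0,0,0]
  ],
  "jaw": [1,1,1,1,1,1,1,1,1,1,1,1]
}}

```text
time_s: 8.25
tool_pos: [0.5654, 0.0867, 0.4049]
tool_rot: [180.0, 0.0, 84.6]
force: [0.0, 0.6, -0.8]
grip_width: 0.087
grasp_force: 0.0
```

```bash
python3 - <<'E'
from h import *
S=cam('scene','s2.png'); D=cam('side','d2.png'); c=cam('wrist','w2.png'); print(env.get_obs()['tool_pos'])
for X in [(0.58,0.231,.029),(.566,.091,.074)]: print(proj(c,X),proj(D,X))
o=np.hstack([c['image'][:, 80:480],D['image'][100:,160:420][:320]] if 0 else [c['image'][:320,80:480],D['image'][100:420,160:460]])
cv2.imwrite('pics/o2.png',o)
E
```

```text
[0.56508226 0.08667156 0.40313381]
[284.0175316   31.15542126] [267.5598859  160.13951694]
[282.8840981  188.56881301] [268.40376336 188.36510227]
```

View pics/o2.png

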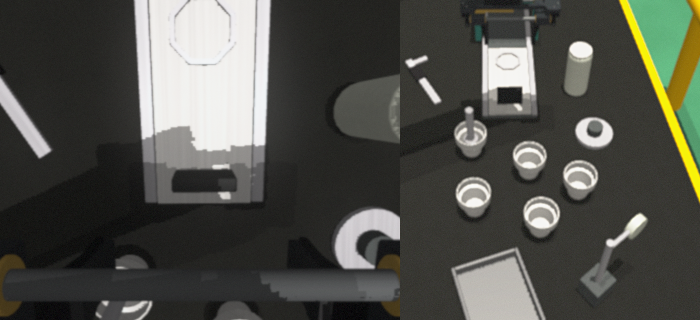

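```bash
python3 - <<'E'
from h import *
S=cam('scene');D=cam('side')
P=np.array([onz(S,*p,.032)[:2] for p in [(167,276),(126,351),(178,370),(213,294)]]); print(P.round(4).tolist(),P.mean(0), [np.linalg.norm(P[i]-P[(i+1)%4]).round(3) for i in range(4)])
print([onz(D,*p,.032)[:2].round(4).tolist() for p in [(276,348),(212,367)]])
print('dial',onz(S,236,348,.05),onz(D,358,375,.05))
# stem axis: low and top points
for n,c,roi in (('S',S,(240,175,257,197)),('D',D,(222,203,237,222))):
    im=cv2.cvtColor(c['image'],cv2.COLOR_BGR2GRAY)[roi[1]:roi[3],roi[0]:roi[2]]
    for r in range(0,im.shape[0],3):
        x=np.where(im[r]>70)[0]
        if len(x): print(n,roi[1]+r,roi[0]+x.min(),roi[0]+x.max())
E
```

```text
[[0.4184, -0.312], [0.4634, -0.5038], [0.5901, -0.4731], [0.5468, -0.2887]] [ 0.50467891 -0.39438624] [np.float64(0.197), np.float64(0.13), np.float64(0.189), np.float64(0.131)]
[[0.5386, -0.2847], [0.4163, -0.3099]]
dial [ 0.67536825 -0.36906534  0.05      ] [ 0.67743838 -0.36148398  0.05      ]
S 181 245 250
S 184 244 250
S 187 245 250
S 190 244 254
S 193 240 256
S 196 240 256
D 206 227 230
D 209 224 233
D 212 225 233
D 215 225 233
D 218 226 233
D 221 222 236
```

>>> {"op": "send_rows", "data": {
  "xyz": [
    [-0.028,-0.0208,0],
    [-0.028,-0.0208,0],
    [-0.028,-0.0208,0],
    [-0.028,-0.0208,0],
    [0,0,0.025],
    [0,0,0.025],
    [0,0,0.025],
    [0,0,0.025],
    [0,0,0.026],
    [0,0,0],
    [0,0,0],
    [0,0,0],
    [0,0,0],
    [0,0,0],
    [0,0,0],
    [0,0,0],
    [0,0,0],
    [0,0,0]
  ],
  "rotation": [
    [0,0,0],
    [0,0,0],
    [0,0,0],
    [0,0,0],
    [0,0,0],
    [0,0,0],
    [0,0,0],
    [0,0,0],
    [0,0,0],
    [0,0,0],
    [0,0,0],
    [0,0,0],
    [0,0,0],
    [0,0,0],
    [0,0,0],
    [0,0,0],
    [0,0,0],
    [0,0,0]
  ],
  "jaw": [1,1,1,1,1,1,1,1,1,1,0,0,0,0,0,0,0,0],
  "newtons": 40
}}

```text
time_s: 10.3
tool_pos: [0.4722, -0.0166, 0.2787]
tool_rot: [-180.0, 0.0, 84.7]
force: [0.3, 0.7, -0.5]
grip_width: 0.0309
grasp_force: 0.0
```

>>> {"op": "send_rows", "data": {
  "xyz": [
    [0,0,0],
    [0,0,0],
    [0,0,0],
    [0,0,0],
    [0,0,0],
    [0,0,-0.015],
    [0,0,-0.025],
    [0,0,-0.025],
    [0,0,-0.025],
    [0,0,0]
  ],
  "rotation": [
    [0,0,0],
    [0,0,0],
    [0,0,0],
    [0,0,0],
    [0,0,0],
    [0,0,0],
    [0,0,0],
    [0,0,0],
    [0,0,0],
    [0,0,0]
  ],
  "jaw": [0,0,0,0,0,0,0,0,0,0]
}}

```text
time_s: 11.3
tool_pos: [0.4734, -0.0164, 0.3715]
tool_rot: [179.7, 0.1, 84.7]
force: [0.9, -0.3, -3.5]
grip_width: 0.0153
grasp_force: 40.0
```

>>> {"op": "send_rows", "data": {
  "xyz": [
    [-0.015,0.01,0],
    [-0.026,0.015,0],
    [-0.026,0.015,0],
    [-0.026,0.015,0],
    [-0.026,0.006,0],
    [-0.026,0,0],
    [-0.026,0,0],
    [-0.026,0,0],
    [-0.026,0,0],
    [-0.026,0,0],
    [-0.026,0,0],
    [-0.026,0,0],
    [-0.026,0,0],
    [-0.025,0,0],
    [-0.015,0,0],
    [0,0,0],
    [0,0,0]
  ],
  "rotation": [
    [0,0,0],
    [0,0,0],
    [0,0,0],
    [0,0,0],
    [0,0,0],
    [0,0,0],
    [0,0,0],
    [0,0,0],
    [0,0,0],
    [0,0,0],
    [0,0,0],
    [0,0,0],
    [0,0,0],
    [0,0,0],
    [0,0,0],
    [0,0,0],
    [0,0,0]
  ],
  "jaw": [0,0,0,0,0,0,0,0,0,0,0,0,0,0,0,0,0]
}}

```text
time_s: 13.0
tool_pos: [0.4991, -0.387, 0.3674]
tool_rot: [-179.9, -0.1, 84.7]
force: [-0.1, 0.6, -2.3]
grip_width: 0.0149
grasp_force: 39.9
```

>>> {"op": "send_rows", "data": {
  "xyz": [
    [0,0,0.02],
    [0,0,0.02],
    [0,0,0.02],
    [0,0,0.015],
    [0,0,0.008],
    [0,0,0.004],
    [0,0,0.002],
    [0,0,0],
    [0,0,0]
  ],
  "rotation": [
    [0,0,0],
    [0,0,0],
    [0,0,0],
    [0,0,0],
    [0,0,0],
    [0,0,0],
    [0,0,0],
    [0,0,0],
    [0,0,0]
  ],
  "jaw": [0,0,0,0,0,0,0,0,0]
}}

```text
time_s: 13.9
tool_pos: [0.4992, -0.3879, 0.2806]
tool_rot: [179.9, 0.0, 84.7]
force: [0.4, 0.2, -3.2]
grip_width: 0.0151
grasp_force: 39.9
```

```bash
python3 - <<'E'
from h import *
D=cam('side');S=cam('scene')
o=np.hstack([cv2.resize(S['image'][250:400,80:280],None,fx=2,fy=2),cv2.resize(D['image'][240:420,180:380],None,fx=1.66,fy=1.66)[:300]])
cv2.imwrite('pics/o3.png',o)
E
```

```text
Traceback (most recent call last):
ValueError: all the input array dimensions except for the concatenation axis must match exactly, but along dimension 0, the array at index 0 has size 300 and the array at index 1 has size 299
```

Not yet in contact; lower a little further until the floor is felt.

>>> {"op": "send_rows", "data": {
  "xyz": [
    [0,0,0.001],
    [0,0,0.001],
    [0,0,0.001],
    [0,0,0],
    [0,0,0]
  ],
  "rotation": [
    [0,0,0],
    [0,0,0],
    [0,0,0],
    [0,0,0],
    [0,0,0]
  ],
  "jaw": [0,0,0,0,0]
}}

```text
time_s: 14.5
tool_pos: [0.4992, -0.3879, 0.2785]
tool_rot: [179.9, 0.1, 84.7]
force: [-2.6, 1.8, 5.8]
grip_width: 0.0151
grasp_force: 39.9
```

>>> {"op": "send_rows", "data": {
  "xyz": [
    [0,0,0],
    [0,0,0],
    [0,0,0],
    [0,0,0],
    [0,0,0],
    [0,0,-0.01],
    [0,0,-0.03],
    [0,0,-0.04],
    [0,0,-0.04],
    [0,0,0],
    [0,0,0]
  ],
  "rotation": [
    [0,0,0],
    [0,0,0],
    [0,0,0],
    [0,0,0],
    [0,0,0],
    [0,0,0],
    [0,0,0],
    [0,0,0],
    [0,0,0],
    [0,0,0],
    [0,0,0]
  ],
  "jaw": [0.6,0.6,0.6,0.6,0.6,0.8,1,1,1,1,1]
}}

```text
time_s: 15.6
tool_pos: [0.4992, -0.3876, 0.3987]
tool_rot: [179.9, 0.1, 84.7]
force: [0.5, 0.2, -0.6]
grip_width: 0.0854
grasp_force: 0.0
```

```bash
cat > cups.py <<'E'
from h import *
# rims seen by either fixed camera; tool-frame offsets from the TCP
S=cam('scene');D=cam('side'); o=env.get_obs(); p=o['tool_pos']; y=np.radians(o['tool_rot'][2])
print('tcp',p.round(4),'yaw',np.degrees(y).round(1))
for n,c,roi in (('S',S,(180,170,340,320)),('D',D,(190,195,400,360))):
    for k in blobs(c,roi):
        q,r,m=rim(c,k)
        if r<.002:
            d=q-p[:2]; print(n,k.mean(0).round(),q.round(4),'res',r.round(4),'tool dx,dy',np.round([d@[np.cos(y),np.sin(y)],d@[np.sin(y),-np.cos(y)]],4))
E
python3 cups.py; python3 - <<'E'
from h import *
D=cam('side');S=cam('scene')
a=cv2.resize(S['image'][170:400,80:340],(520,460)); b=cv2.resize(D['image'][200:420,180:310],(272,460))
cv2.imwrite('pics/o3.png',np.hstack([a,b]))
E
```

```text
tcp [ 0.4985 -0.3876  0.3958] yaw 84.7
S [194. 301.] [ 0.5245 -0.3278] res 0.0017 tool dx,dy [0.0619 0.0202]
S [241. 280.] [ 0.593  -0.2289] res 0.0006 tool dx,dy [0.1667 0.0793]
S [290. 274.] [ 0.6852 -0.151 ] res 0.0006 tool dx,dy [0.2529 0.1639]
S [215. 240.] [ 0.4654 -0.1691] res 0.0007 tool dx,dy [ 0.2144 -0.0533]
S [270. 239.] [ 0.5891 -0.0899] res 0.0007 tool dx,dy [0.3048 0.0625]
S [249. 202.] [ 0.4694 -0.0183] res 0.0008 tool dx,dy [ 0.365  -0.0633]
D [339. 278.] [ 0.6866 -0.1494] res 0.0005 tool dx,dy [0.2546 0.1651]
D [354. 232.] [ 0.7412 -0.0369] res 0.0014 tool dx,dy [0.3718 0.2091]
  return _methods._mean(a, axis=axis, dtype=dtype,
  ret = ret.dtype.type(ret / rcount)
```

View pics/o3.png

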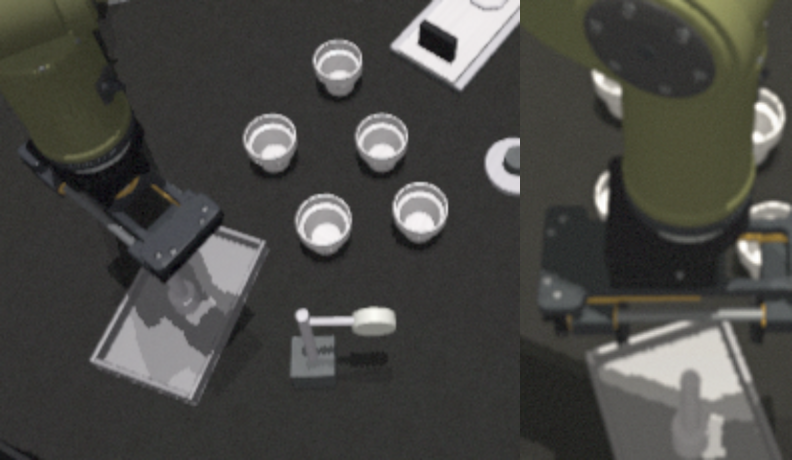

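>>> {"op": "send_rows", "data": {
  "xyz": [
    [0.0305,0.0062,0],
    [0.0305,0.0063,0],
    [0.0305,0.0063,0],
    [0.0305,0.0063,0],
    [0.0305,0.0063,0],
    [0.0305,0.0063,0],
    [0.0305,0.0063,0],
    [0.0305,0.0063,0],
    [0.0305,0.0063,0],
    [0.031,0.0062,0],
    [0,0,0],
    [0,0,0.025],
    [0,0,0.025],
    [0,0,0.025],
    [0,0,0.025],
    [0,0,0.025],
    [0,0,0.025],
    [0,0,0.015],
    [0,0,0.01],
    [0,0,0]
  ],
  "rotation": [
    [0,0,0],
    [0,0,0],
    [0,0,0],
    [0,0,0],
    [0,0,0],
    [0,0,0],
    [0,0,0],
    [0,0,0],
    [0,0,0],
    [0,0,0],
    [0,0,0],
    [0,0,0],
    [0,0,0],
    [0,0,0],
    [0,0,0],
    [0,0,0],
    [0,0,0],
    [0,0,0],
    [0,0,0],
    [0,0,0]
  ],
  "jaw": [1,1,1,1,1,1,1,1,1,1,1,1,1,1,1,1,1,1,1,1],
  "newtons": 25
}}

```text
time_s: 17.8
tool_pos: [0.5892, -0.0896, 0.2203]
tool_rot: [-179.9, -0.0, 84.7]
force: [0.3, 0.6, 0.1]
grip_width: 0.087
grasp_force: 0.0
```

>>> {"op": "send_rows", "data": {
  "xyz": [
    [0,0,0],
    [0,0,0],
    [0,0,0],
    [0,0,0],
    [0,0,0],
    [0,0,0],
    [0,0,0]
  ],
  "rotation": [
    [0,0,0],
    [0,0,0],
    [0,0,0],
    [0,0,0],
    [0,0,0],
    [0,0,0],
    [0,0,0]
  ],
  "jaw": [1,0.6,0.6,0.6,0.6,0.6,0.6]
}}

```text
time_s: 18.5
tool_pos: [0.59, -0.0894, 0.2223]
tool_rot: [180.0, 0.0, 84.7]
force: [-1.7, -0.3, 3.5]
grip_width: 0.0666
grasp_force: 24.8
```

>>> {"op": "send_rows", "data": {
  "xyz": [
    [0,0,-0.015],
    [0,0,-0.025],
    [0,0,-0.03],
    [0,0,-0.03],
    [0.02,-0.0024,0],
    [0.03,-0.0038,0],
    [0.03,-0.0038,0],
    [0.03,-0.0038,0],
    [0.03,-0.0038,0],
    [0.03,-0.0038,0],
    [0.03,-0.0038,0],
    [0.03,-0.0038,0],
    [0.03,-0.0038,0],
    [0.03,-0.0038,0],
    [0.02,-0.0026,0],
    [0.009,-0.0012,0],
    [0,0,0],
    [0,0,0],
    [0,0,0]
  ],
  "rotation": [
    [0,0,0],
    [0,0,0],
    [0,0,0],
    [0,0,0],
    [0,0,0],
    [0,0,0],
    [0,0,0],
    [0,0,0],
    [0,0,0],
    [0,0,0],
    [0,0,0],
    [0,0,0],
    [0,0,0],
    [0,0,0],
    [0,0,0],
    [0,0,0],
    [0,0,0],
    [0,0,0],
    [0,0,0]
  ],
  "jaw": [0.6,0.6,0.6,0.6,0.6,0.6,0.6,0.6,0.6,0.6,0.6,0.6,0.6,0.6,0.6,0.6,0.6,0.6,0.6]
}}

```text
time_s: 20.4
tool_pos: [0.5798, 0.2301, 0.3216]
tool_rot: [180.0, 0.1, 84.5]
force: [0.5, 0.0, 0.0]
grip_width: 0.0664
grasp_force: 24.8
```

```bash
python3 - <<'E'
from h import *
o=env.get_obs(); print(o['tool_pos'],o['tool_rot'],o['grip_width'],o['force'])
S=cam('scene');D=cam('side');W=cam('wrist')
for c in (S,D): print(proj(c,(.579,.232,.024)),proj(c,(.579,.232,.024+.1)))
a=cv2.resize(S['image'][50:230,240:420],(360,360)); b=cv2.resize(W['image'],(440,330)); b=np.vstack([b,np.zeros((30,440,3),np.uint8)])
cv2.imwrite('pics/o4.png',np.hstack([a,b]))
E
```

```text
[0.57978978 0.23009203 0.32157056] [1.79994942e+02 8.11236871e-02 8.45259324e+01] 0.06641821205170255 [0.54998207 0.03958968 0.03981841]
[323.27486025 167.10904851] [326.92259185 144.47377478]
[267.11013905 161.3301082 ] [267.39694858 131.00355951]
```

View pics/o4.png

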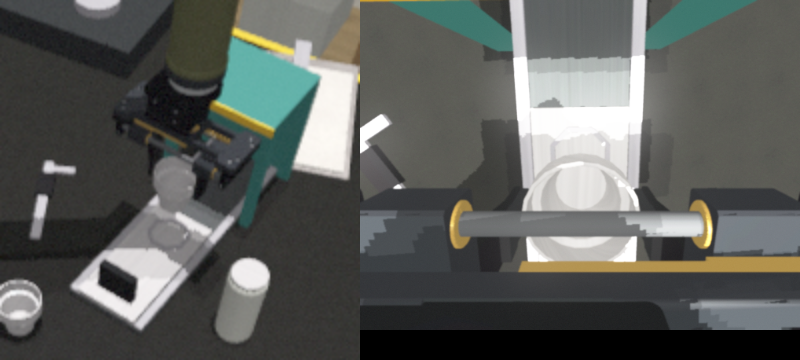

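>>> {"op": "send_rows", "data": {
  "xyz": [
    [0.0018,-0.001,0.02],
    [0,0,0.02],
    [0,0,0.02],
    [0,0,0.01],
    [0,0,0.003],
    [0,0,0.002],
    [0,0,0.001],
    [0,0,0.001],
    [0,0,0],
    [0,0,0]
  ],
  "rotation": [
    [0,0,0],
    [0,0,0],
    [0,0,0],
    [0,0,0],
    [0,0,0],
    [0,0,0],
    [0,0,0],
    [0,0,0],
    [0,0,0],
    [0,0,0]
  ],
  "jaw": [0.6,0.6,0.6,0.6,0.6,0.6,0.6,0.6,0.6,0.6]
}}

```text
time_s: 21.55
tool_pos: [0.5787, 0.2342, 0.2463]
tool_rot: [179.9, -0.0, 84.7]
force: [-1.8, -0.6, 5.6]
grip_width: 0.0665
grasp_force: 24.8
```

>>> {"op": "send_rows", "data": {
  "xyz": [
    [0,0,0],
    [0,0,0],
    [0,0,0],
    [0,0,0],
    [0,0,-0.01],
    [0,0,-0.03],
    [0,0,-0.04],
    [0,0,-0.04],
    [0,0,-0.03],
    [-0.03,0,0],
    [-0.04,0,0],
    [-0.04,0,0],
    [-0.04,0,0],
    [-0.04,0,0],
    [0,0,0]
  ],
  "rotation": [
    [0,0,0],
    [0,0,0],
    [0,0,0],
    [0,0,0],
    [0,0,0],
    [0,0,0],
    [0,0,0],
    [0,0,0],
    [0,0,0],
    [0,0,0],
    [0,0,0],
    [0,0,0],
    [0,0,0],
    [0,0,0],
    [0,0,0]
  ],
  "jaw": [1,1,1,1,1,1,1,1,1,1,1,1,1,1,1]
}}

```text
time_s: 23.05
tool_pos: [0.5609, 0.0376, 0.3951]
tool_rot: [180.0, 0.3, 84.1]
force: [0.4, -0.2, -0.1]
grip_width: 0.0868
grasp_force: 0.0
```

```bash
cat >> cups.py <<'E'
import sys
if len(sys.argv)>1:   # top rim of the stack at height z
    z=float(sys.argv[1])
    for n,c in (('S',S),('D',D)):
        u,v=proj(c,(.579,.232,z)); 
        cv2.imwrite('pics/st_%s_%s.png'%(n,sys.argv[1]),cv2.resize(c['image'][int(v)-35:int(v)+35,int(u)-35:int(u)+35],None,fx=5,fy=5,interpolation=cv2.INTER_CUBIC)); print(n,int(u)-35,int(v)-35)
E
python3 cups.py 0.086 2>/dev/null; python3 - <<'E'
import cv2,numpy as np
cv2.imwrite('pics/o5.png',np.hstack([cv2.imread('pics/st_%s_0.086.png'%n) for n in 'SD']))
E
```

```text
tcp [0.5607 0.0436 0.3954] yaw 84.5
S [241. 280.] [ 0.5929 -0.229 ] res 0.0007 tool dx,dy [-0.2683  0.0581]
S [290. 274.] [ 0.6852 -0.151 ] res 0.0006 tool dx,dy [-0.1819  0.1425]
S [215. 240.] [ 0.4654 -0.1691] res 0.0007 tool dx,dy [-0.2209 -0.0746]
S [249. 203.] [ 0.4717 -0.0218] res 0.0008 tool dx,dy [-0.0736 -0.0824]
D [301. 315.] [ 0.5941 -0.2279] res 0.0004 tool dx,dy [-0.2671  0.0591]
D [233. 295.] [ 0.4663 -0.1684] res 0.0004 tool dx,dy [-0.2201 -0.0738]
D [339. 277.] [ 0.6865 -0.1498] res 0.0004 tool dx,dy [-0.1806  0.1436]
D [231. 237.] [ 0.4712 -0.0217] res 0.0008 tool dx,dy [-0.0736 -0.0829]
D [354. 232.] [ 0.7405 -0.037 ] res 0.0014 tool dx,dy [-0.0631  0.1866]
S 290 118
D 232 107
```

View pics/o5.png

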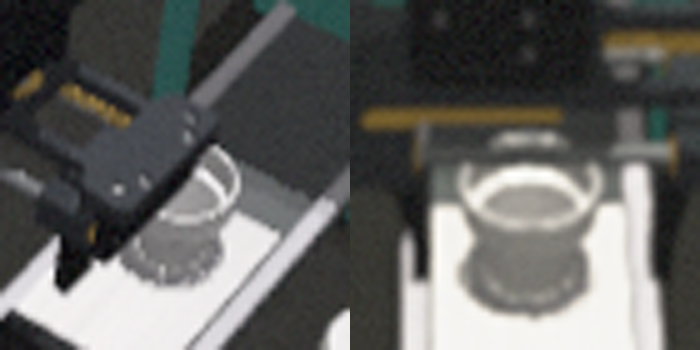

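>>> {"op": "send_rows", "data": {
  "xyz": [
    [-0.0184,-0.0206,0],
    [-0.0184,-0.0207,0],
    [-0.0184,-0.0206,0],
    [-0.0184,-0.0207,0],
    [0,0,0.01],
    [0,0,0.025],
    [0,0,0.025],
    [0,0,0.025],
    [0,0,0.025],
    [0,0,0.025],
    [0,0,0.02],
    [0,0,0.01],
    [0,0,0.008],
    [0,0,0],
    [0,0,0]
  ],
  "rotation": [
    [0,0,0],
    [0,0,0],
    [0,0,0],
    [0,0,0],
    [0,0,0],
    [0,0,0],
    [0,0,0],
    [0,0,0],
    [0,0,0],
    [0,0,0],
    [0,0,0],
    [0,0,0],
    [0,0,0],
    [0,0,0],
    [0,0,0]
  ],
  "jaw": [1,1,1,1,1,1,1,1,1,1,1,1,1,1,1]
}}

```text
time_s: 24.65
tool_pos: [0.4722, -0.0205, 0.2224]
tool_rot: [179.9, -0.0, 84.7]
force: [0.0, 0.0, -0.0]
grip_width: 0.0871
grasp_force: 0.0
```

>>> {"op": "send_rows", "data": {
  "xyz": [
    [0,0,0],
    [0,0,0],
    [0,0,0],
    [0,0,0],
    [0,0,0],
    [0,0,0]
  ],
  "rotation": [
    [0,0,0],
    [0,0,0],
    [0,0,0],
    [0,0,0],
    [0,0,0],
    [0,0,0]
  ],
  "jaw": [0.6,0.6,0.6,0.6,0.6,0.6]
}}

```text
time_s: 25.25
tool_pos: [0.4717, -0.021, 0.2221]
tool_rot: [-180.0, 0.0, 84.7]
force: [-2.3, -0.1, 5.1]
grip_width: 0.0683
grasp_force: 25.0
```

>>> {"op": "send_rows", "data": {
  "xyz": [
    [0,0,-0.015],
    [0,0,-0.03],
    [0,0,-0.035],
    [0,0,-0.03],
    [0.015,0.0048,0],
    [0.027,0.0086,0],
    [0.027,0.0086,0],
    [0.027,0.0086,0],
    [0.027,0.0086,0],
    [0.027,0.0086,0],
    [0.027,0.0086,0],
    [0.027,0.0086,0],
    [0.027,0.0086,0],
    [0.02,0.0064,0],
    [0.0108,0.0034,0],
    [0,0,0],
    [0,0,0],
    [0,0,0]
  ],
  "rotation": [
    [0,0,0],
    [0,0,0],
    [0,0,0],
    [0,0,0],
    [0,0,0],
    [0,0,0],
    [0,0,0],
    [0,0,0],
    [0,0,0],
    [0,0,0],
    [0,0,0],
    [0,0,0],
    [0,0,0],
    [0,0,0],
    [0,0,0],
    [0,0,0],
    [0,0,0],
    [0,0,0]
  ],
  "jaw": [0.6,0.6,0.6,0.6,0.6,0.6,0.6,0.6,0.6,0.6,0.6,0.6,0.6,0.6,0.6,0.6,0.6,0.6]
}}

```text
time_s: 27.05
tool_pos: [0.5791, 0.2305, 0.3315]
tool_rot: [-180.0, 0.1, 84.6]
force: [0.2, -0.4, -1.5]
grip_width: 0.068
grasp_force: 25.0
```

>>> {"op": "send_rows", "data": {
  "xyz": [
    [0.0015,0,0.015],
    [0,0,0.018],
    [0,0,0.015],
    [0,0,0.008],
    [0,0,0.003],
    [0,0,0.001],
    [0,0,0.001],
    [0,0,0.001],
    [0,0,0],
    [0,0,0]
  ],
  "rotation": [
    [0,0,0],
    [0,0,0],
    [0,0,0],
    [0,0,0],
    [0,0,0],
    [0,0,0],
    [0,0,0],
    [0,0,0],
    [0,0,0],
    [0,0,0]
  ],
  "jaw": [0.6,0.6,0.6,0.6,0.6,0.6,0.6,0.6,0.6,0.6]
}}

```text
time_s: 28.05
tool_pos: [0.5794, 0.2334, 0.2701]
tool_rot: [180.0, 0.0, 84.7]
force: [0.4, -0.2, -1.0]
grip_width: 0.068
grasp_force: 25.0
```

>>> {"op": "send_rows", "data": {
  "xyz": [
    [0,0,0.001],
    [0,0,0.001],
    [0,0,0],
    [0,0,0]
  ],
  "rotation": [
    [0,0,0],
    [0,0,0],
    [0,0,0],
    [0,0,0]
  ],
  "jaw": [0.6,0.6,0.6,0.6]
}}

```text
time_s: 28.45
tool_pos: [0.5793, 0.2339, 0.2691]
tool_rot: [179.9, -0.0, 84.7]
force: [-2.2, -1.5, 5.7]
grip_width: 0.0685
grasp_force: 25.0
```

>>> {"op": "send_rows", "data": {
  "xyz": [
    [0,0,0],
    [0,0,0],
    [0,0,0],
    [0,0,0],
    [0,0,-0.01],
    [0,0,-0.03],
    [0,0,-0.04],
    [0,0,-0.04],
    [0,0,-0.02],
    [-0.03,0,0],
    [-0.04,0,0],
    [-0.045,0,0],
    [-0.045,0,0],
    [-0.04,0,0],
    [-0.04,0,0],
    [0,0,0],
    [0,0,0]
  ],
  "rotation": [
    [0,0,0],
    [0,0,0],
    [0,0,0],
    [0,0,0],
    [0,0,0],
    [0,0,0],
    [0,0,0],
    [0,0,0],
    [0,0,0],
    [0,0,0],
    [0,0,0],
    [0,0,0],
    [0,0,0],
    [0,0,0],
    [0,0,0],
    [0,0,0],
    [0,0,0]
  ],
  "jaw": [1,1,1,1,1,1,1,1,1,1,1,1,1,1,1,1,1]
}}

```text
time_s: 30.15
tool_pos: [0.5568, -0.0064, 0.4083]
tool_rot: [180.0, -0.0, 84.5]
force: [0.0, 1.6, 0.4]
grip_width: 0.0869
grasp_force: 0.0
```

```bash
python3 cups.py 0.109 2>/dev/null; python3 - <<'E'
import cv2,numpy as np
cv2.imwrite('pics/o6.png',np.hstack([cv2.imread('pics/st_%s_0.109.png'%n) for n in 'SD']))
E
```

```text
tcp [ 0.5569 -0.0039  0.4083] yaw 84.8
S [241. 280.] [ 0.5929 -0.229 ] res 0.0007 tool dx,dy [-0.2208  0.0564]
S [290. 274.] [ 0.6852 -0.151 ] res 0.0006 tool dx,dy [-0.1348  0.1412]
S [215. 240.] [ 0.4654 -0.1691] res 0.0007 tool dx,dy [-0.1728 -0.0761]
D [382. 337.] [ 0.744  -0.2574] res 0.0018 tool dx,dy [-0.2354  0.2094]
D [301. 315.] [ 0.5941 -0.2278] res 0.0004 tool dx,dy [-0.2196  0.0575]
D [233. 295.] [ 0.4662 -0.1685] res 0.0005 tool dx,dy [-0.1721 -0.0753]
D [339. 277.] [ 0.6865 -0.1497] res 0.0004 tool dx,dy [-0.1334  0.1424]
D [354. 232.] [ 0.7406 -0.037 ] res 0.0015 tool dx,dy [-0.0162  0.1859]
S 291 113
D 232 100
```

View pics/o6.png

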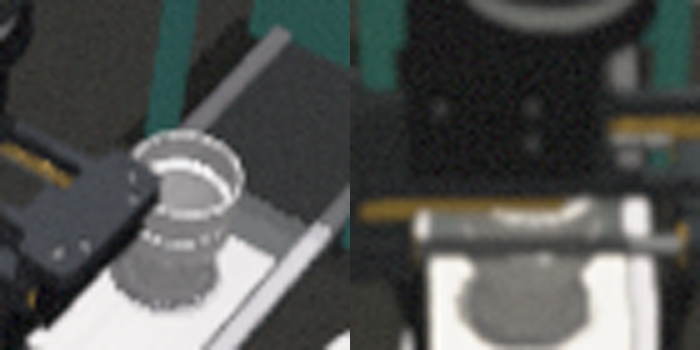

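>>> {"op": "send_rows", "data": {
  "xyz": [
    [-0.0287,-0.0126,0],
    [-0.0287,-0.0126,0],
    [-0.0288,-0.0126,0],
    [-0.0288,-0.0126,0],
    [-0.0288,-0.0126,0],
    [-0.0287,-0.0127,0],
    [0,0,0.015],
    [0,0,0.03],
    [0,0,0.03],
    [0,0,0.03],
    [0,0,0.03],
    [0,0,0.025],
    [0,0,0.015],
    [0,0,0.011],
    [0,0,0],
    [0,0,0]
  ],
  "rotation": [
    [0,0,0],
    [0,0,0],
    [0,0,0],
    [0,0,0],
    [0,0,0],
    [0,0,0],
    [0,0,0],
    [0,0,0],
    [0,0,0],
    [0,0,0],
    [0,0,0],
    [0,0,0],
    [0,0,0],
    [0,0,0],
    [0,0,0],
    [0,0,0]
  ],
  "jaw": [1,1,1,1,1,1,1,1,1,1,1,1,1,1,1,1]
}}

```text
time_s: 31.85
tool_pos: [0.4661, -0.1694, 0.2222]
tool_rot: [180.0, -0.0, 84.8]
force: [-0.1, -0.2, 1.0]
grip_width: 0.0869
grasp_force: 0.0
```

>>> {"op": "send_rows", "data": {
  "xyz": [
    [0,0,0],
    [0,0,0],
    [0,0,0],
    [0,0,0],
    [0,0,0],
    [0,0,0]
  ],
  "rotation": [
    [0,0,0],
    [0,0,0],
    [0,0,0],
    [0,0,0],
    [0,0,0],
    [0,0,0]
  ],
  "jaw": [0.6,0.6,0.6,0.6,0.6,0.6]
}}

```text
time_s: 32.45
tool_pos: [0.4657, -0.1703, 0.2223]
tool_rot: [180.0, 0.0, 84.7]
force: [-0.9, -0.0, 6.1]
grip_width: 0.0679
grasp_force: 25.0
```

>>> {"op": "send_rows", "data": {
  "xyz": [
    [0,0,-0.02],
    [0,0,-0.035],
    [0,0,-0.04],
    [0,0,-0.04],
    [0.018,0.0033,0],
    [0.035,0.0064,0],
    [0.035,0.0064,0],
    [0.035,0.0064,0],
    [0.035,0.0064,0],
    [0.035,0.0064,0],
    [0.035,0.0064,0],
    [0.035,0.0064,0],
    [0.035,0.0064,0],
    [0.035,0.0064,0],
    [0.035,0.0064,0],
    [0.028,0.0051,0],
    [0.0156,0.0032,0],
    [0,0,0],
    [0,0,0],
    [0,0,0]
  ],
  "rotation": [
    [0,0,0],
    [0,0,0],
    [0,0,0],
    [0,0,0],
    [0,0,0],
    [0,0,0],
    [0,0,0],
    [0,0,0],
    [0,0,0],
    [0,0,0],
    [0,0,0],
    [0,0,0],
    [0,0,0],
    [0,0,0],
    [0,0,0],
    [0,0,0],
    [0,0,0],
    [0,0,0],
    [0,0,0],
    [0,0,0]
  ],
  "jaw": [0.6,0.6,0.6,0.6,0.6,0.6,0.6,0.6,0.6,0.6,0.6,0.6,0.6,0.6,0.6,0.6,0.6,0.6,0.6,0.6]
}}

```text
time_s: 34.45
tool_pos: [0.5791, 0.231, 0.3562]
tool_rot: [-180.0, 0.1, 84.6]
force: [-0.3, 0.2, -1.0]
grip_width: 0.068
grasp_force: 25.3
```

>>> {"op": "send_rows", "data": {
  "xyz": [
    [0.0015,0,0.015],
    [0,0,0.018],
    [0,0,0.015],
    [0,0,0.008],
    [0,0,0.004],
    [0,0,0.002],
    [0,0,0.001],
    [0,0,0.001],
    [0,0,0.001],
    [0,0,0],
    [0,0,0]
  ],
  "rotation": [
    [0,0,0],
    [0,0,0],
    [0,0,0],
    [0,0,0],
    [0,0,0],
    [0,0,0],
    [0,0,0],
    [0,0,0],
    [0,0,0],
    [0,0,0],
    [0,0,0]
  ],
  "jaw": [0.6,0.6,0.6,0.6,0.6,0.6,0.6,0.6,0.6,0.6,0.6]
}}

```text
time_s: 35.55
tool_pos: [0.5793, 0.2343, 0.2923]
tool_rot: [179.9, -0.0, 84.7]
force: [-0.1, 0.7, 1.0]
grip_width: 0.0681
grasp_force: 25.0
```

>>> {"op": "send_rows", "data": {
  "xyz": [
    [0,0,0.001],
    [0,0,0],
    [0,0,0],
    [0,0,0],
    [0,0,0],
    [0,0,0],
    [0,0,-0.01],
    [0,0,-0.03],
    [0,0,-0.04],
    [0,0,-0.04],
    [-0.03,0,0],
    [-0.04,0,0],
    [-0.045,0,0],
    [-0.045,0,0],
    [-0.04,0,0],
    [-0.04,0,0],
    [0,0,0],
    [0,0,0]
  ],
  "rotation": [
    [0,0,0],
    [0,0,0],
    [0,0,0],
    [0,0,0],
    [0,0,0],
    [0,0,0],
    [0,0,0],
    [0,0,0],
    [0,0,0],
    [0,0,0],
    [0,0,0],
    [0,0,0],
    [0,0,0],
    [0,0,0],
    [0,0,0],
    [0,0,0],
    [0,0,0],
    [0,0,0]
  ],
  "jaw": [0.6,0.6,1,1,1,1,1,1,1,1,1,1,1,1,1,1,1,1]
}}

```text
time_s: 37.35
tool_pos: [0.5568, -0.0058, 0.4113]
tool_rot: [180.0, -0.0, 84.5]
force: [0.7, 0.1, -0.3]
grip_width: 0.0871
grasp_force: 0.0
```

```bash
python3 cups.py 0.132 2>/dev/null
```

```text
tcp [ 0.5568 -0.0033  0.4113] yaw 84.8
S [241. 280.] [ 0.593  -0.2289] res 0.0006 tool dx,dy [-0.2214  0.0566]
S [290. 274.] [ 0.6852 -0.151 ] res 0.0006 tool dx,dy [-0.1354  0.1413]
D [381. 337.] [ 0.744  -0.2574] res 0.0018 tool dx,dy [-0.236   0.2095]
D [301. 315.] [ 0.594  -0.2278] res 0.0004 tool dx,dy [-0.2202  0.0575]
D [339. 277.] [ 0.6865 -0.1497] res 0.0004 tool dx,dy [-0.134   0.1425]
D [354. 232.] [ 0.7409 -0.0368] res 0.0013 tool dx,dy [-0.0167  0.1863]
S 292 107
D 232 93
```

>>> {"op": "send_rows", "data": {
  "xyz": [
    [-0.0224,0.0236,0],
    [-0.0224,0.0236,0],
    [-0.0225,0.0237,0],
    [-0.0225,0.0237,0],
    [-0.0225,0.0237,0],
    [-0.0224,0.0236,0],
    [0,0,0.018],
    [0,0,0.03],
    [0,0,0.03],
    [0,0,0.03],
    [0,0,0.03],
    [0,0,0.025],
    [0,0,0.015],
    [0,0,0.011],
    [0,0,0],
    [0,0,0]
  ],
  "rotation": [
    [0,0,0],
    [0,0,0],
    [0,0,0],
    [0,0,0],
    [0,0,0],
    [0,0,0],
    [0,0,0],
    [0,0,0],
    [0,0,0],
    [0,0,0],
    [0,0,0],
    [0,0,0],
    [0,0,0],
    [0,0,0],
    [0,0,0],
    [0,0,0]
  ],
  "jaw": [1,1,1,1,1,1,1,1,1,1,1,1,1,1,1,1]
}}

```text
time_s: 39.05
tool_pos: [0.6862, -0.1517, 0.2228]
tool_rot: [179.9, -0.0, 84.7]
force: [0.4, 0.7, 0.9]
grip_width: 0.0868
grasp_force: 0.0
```

>>> {"op": "send_rows", "data": {
  "xyz": [
    [0,0,0],
    [0,0,0],
    [0,0,0],
    [0,0,0],
    [0,0,0],
    [0,0,0]
  ],
  "rotation": [
    [0,0,0],
    [0,0,0],
    [0,0,0],
    [0,0,0],
    [0,0,0],
    [0,0,0]
  ],
  "jaw": [0.6,0.6,0.6,0.6,0.6,0.6]
}}

```text
time_s: 39.65
tool_pos: [0.6858, -0.1522, 0.2225]
tool_rot: [180.0, 0.0, 84.7]
force: [-1.2, 0.2, 6.0]
grip_width: 0.0685
grasp_force: 25.5
```

>>> {"op": "send_rows", "data": {
  "xyz": [
    [0,0,-0.02],
    [0,0,-0.045],
    [0,0,-0.045],
    [0,0,-0.045],
    [0.018,-0.0068,0],
    [0.033,-0.0125,0],
    [0.033,-0.0126,0],
    [0.033,-0.0125,0],
    [0.033,-0.0126,0],
    [0.033,-0.0125,0],
    [0.033,-0.0126,0],
    [0.033,-0.0125,0],
    [0.033,-0.0126,0],
    [0.033,-0.0125,0],
    [0.033,-0.0126,0],
    [0.0182,-0.0069,0],
    [0.007,-0.0027,0],
    [0,0,0],
    [0,0,0],
    [0,0,0]
  ],
  "rotation": [
    [0,0,0],
    [0,0,0],
    [0,0,0],
    [0,0,0],
    [0,0,0],
    [0,0,0],
    [0,0,0],
    [0,0,0],
    [0,0,0],
    [0,0,0],
    [0,0,0],
    [0,0,0],
    [0,0,0],
    [0,0,0],
    [0,0,0],
    [0,0,0],
    [0,0,0],
    [0,0,0],
    [0,0,0],
    [0,0,0]
  ],
  "jaw": [0.6,0.6,0.6,0.6,0.6,0.6,0.6,0.6,0.6,0.6,0.6,0.6,0.6,0.6,0.6,0.6,0.6,0.6,0.6,0.6]
}}

```text
time_s: 41.65
tool_pos: [0.5798, 0.2306, 0.3762]
tool_rot: [-180.0, 0.1, 84.5]
force: [-0.2, -0.0, -1.3]
grip_width: 0.0686
grasp_force: 25.5
```

>>> {"op": "send_rows", "data": {
  "xyz": [
    [0.0018,-0.0008,0.015],
    [0,0,0.018],
    [0,0,0.015],
    [0,0,0.006],
    [0,0,0.003],
    [0,0,0.002],
    [0,0,0.001],
    [0,0,0.001],
    [0,0,0.001],
    [0,0,0],
    [0,0,0]
  ],
  "rotation": [
    [0,0,0],
    [0,0,0],
    [0,0,0],
    [0,0,0],
    [0,0,0],
    [0,0,0],
    [0,0,0],
    [0,0,0],
    [0,0,0],
    [0,0,0],
    [0,0,0]
  ],
  "jaw": [0.6,0.6,0.6,0.6,0.6,0.6,0.6,0.6,0.6,0.6,0.6]
}}

```text
time_s: 42.75
tool_pos: [0.5785, 0.2347, 0.3155]
tool_rot: [179.9, -0.0, 84.7]
force: [-0.1, 0.6, 2.7]
grip_width: 0.0688
grasp_force: 25.5
```

Seated (2.7 N up-force at the expected height). Release and go back to look.

>>> {"op": "send_rows", "data": {
  "xyz": [
    [0,0,0],
    [0,0,0],
    [0,0,0],
    [0,0,0],
    [0,0,-0.01],
    [0,0,-0.03],
    [0,0,-0.04],
    [0,0,-0.04],
    [-0.03,0,0],
    [-0.04,0,0],
    [-0.045,0,0],
    [-0.045,0,0],
    [-0.04,0,0],
    [-0.04,0,0],
    [0,0,0],
    [0,0,0]
  ],
  "rotation": [
    [0,0,0],
    [0,0,0],
    [0,0,0],
    [0,0,0],
    [0,0,0],
    [0,0,0],
    [0,0,0],
    [0,0,0],
    [0,0,0],
    [0,0,0],
    [0,0,0],
    [0,0,0],
    [0,0,0],
    [0,0,0],
    [0,0,0],
    [0,0,0]
  ],
  "jaw": [1,1,1,1,1,1,1,1,1,1,1,1,1,1,1,1]
}}

```text
time_s: 44.35
tool_pos: [0.556, -0.0055, 0.4354]
tool_rot: [180.0, 0.0, 84.5]
force: [0.2, 0.9, 0.5]
grip_width: 0.0872
grasp_force: 0.0
```

```bash
python3 cups.py 0.155 2>/dev/null; python3 - <<'E'
import cv2,numpy as np
from h import *
S=cam('scene'); cv2.imwrite('pics/o7.png',cv2.resize(S['image'][60:330,180:440],None,fx=2.2,fy=2.2))
E
```

```text
tcp [ 0.556  -0.003   0.4353] yaw 84.8
S [241. 280.] [ 0.5929 -0.229 ] res 0.0007 tool dx,dy [-0.2217  0.0573]
D [381. 337.] [ 0.744  -0.2574] res 0.0018 tool dx,dy [-0.2363  0.2103]
D [301. 315.] [ 0.5941 -0.2278] res 0.0004 tool dx,dy [-0.2205  0.0584]
D [354. 232.] [ 0.7406 -0.0369] res 0.0014 tool dx,dy [-0.017   0.1869]
S 293 101
D 232 85
```

View pics/o7.png

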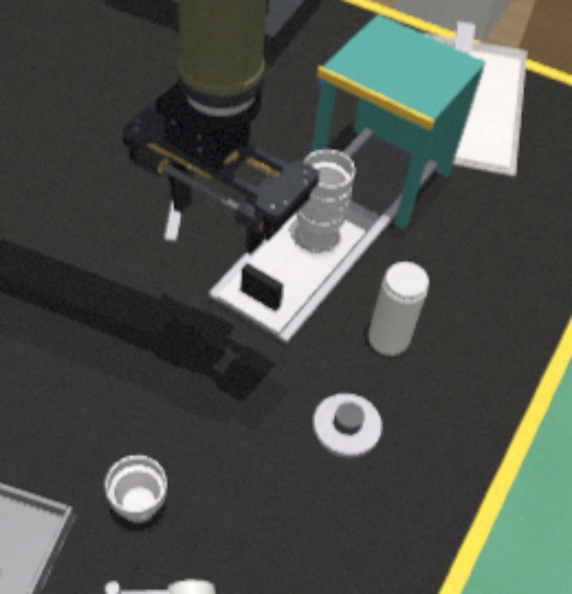

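>>> {"op": "send_rows", "data": {
  "xyz": [
    [-0.0316,0.0082,0],
    [-0.0316,0.0083,0],
    [-0.0316,0.0082,0],
    [-0.0316,0.0083,0],
    [-0.0316,0.0083,0],
    [-0.0316,0.0082,0],
    [-0.0315,0.0083,0],
    [0,0,0.018],
    [0,0,0.03],
    [0,0,0.03],
    [0,0,0.03],
    [0,0,0.03],
    [0,0,0.03],
    [0,0,0.025],
    [0,0,0.012],
    [0,0,0.008],
    [0,0,0],
    [0,0,0]
  ],
  "rotation": [
    [0,0,0],
    [0,0,0],
    [0,0,0],
    [0,0,0],
    [0,0,0],
    [0,0,0],
    [0,0,0],
    [0,0,0],
    [0,0,0],
    [0,0,0],
    [0,0,0],
    [0,0,0],
    [0,0,0],
    [0,0,0],
    [0,0,0],
    [0,0,0],
    [0,0,0],
    [0,0,0]
  ],
  "jaw": [1,1,1,1,1,1,1,1,1,1,1,1,1,1,1,1,1,1]
}}

```text
time_s: 46.3
tool_pos: [0.5938, -0.2298, 0.223]
tool_rot: [179.9, 0.0, 84.7]
force: [0.4, -0.1, -1.0]
grip_width: 0.0872
grasp_force: 0.0
```

>>> {"op": "send_rows", "data": {
  "xyz": [
    [0,0,0],
    [0,0,0],
    [0,0,0],
    [0,0,0],
    [0,0,0],
    [0,0,0]
  ],
  "rotation": [
    [0,0,0],
    [0,0,0],
    [0,0,0],
    [0,0,0],
    [0,0,0],
    [0,0,0]
  ],
  "jaw": [0.6,0.6,0.6,0.6,0.6,0.6]
}}

```text
time_s: 46.9
tool_pos: [0.5932, -0.2302, 0.2224]
tool_rot: [180.0, 0.0, 84.7]
force: [-1.5, -0.3, 5.1]
grip_width: 0.0682
grasp_force: 25.3
```

>>> {"op": "send_rows", "data": {
  "xyz": [
    [0,0,-0.02],
    [0,0,-0.04],
    [0,0,-0.04],
    [0,0,-0.04],
    [0,0,-0.04],
    [0.02,-0.0025,0],
    [0.035,-0.0043,0],
    [0.035,-0.0043,0],
    [0.035,-0.0043,0],
    [0.035,-0.0043,0],
    [0.035,-0.0043,0],
    [0.035,-0.0043,0],
    [0.035,-0.0043,0],
    [0.035,-0.0043,0],
    [0.035,-0.0043,0],
    [0.035,-0.0043,0],
    [0.035,-0.0043,0],
    [0.035,-0.0043,0],
    [0.0134,-0.002,0],
    [0.006,-0.0008,0]
  ],
  "rotation": [
    [0,0,0],
    [0,0,0],
    [0,0,0],
    [0,0,0],
    [0,0,0],
    [0,0,0],
    [0,0,0],
    [0,0,0],
    [0,0,0],
    [0,0,0],
    [0,0,0],
    [0,0,0],
    [0,0,0],
    [0,0,0],
    [0,0,0],
    [0,0,0],
    [0,0,0],
    [0,0,0],
    [0,0,0],
    [0,0,0]
  ],
  "jaw": [0.6,0.6,0.6,0.6,0.6,0.6,0.6,0.6,0.6,0.6,0.6,0.6,0.6,0.6,0.6,0.6,0.6,0.6,0.6,0.6]
}}

```text
time_s: 48.9
tool_pos: [0.5779, 0.235, 0.4004]
tool_rot: [-179.9, 0.0, 84.9]
force: [-0.3, -0.6, -2.4]
grip_width: 0.0682
grasp_force: 25.3
```

>>> {"op": "send_rows", "data": {
  "xyz": [
    [0,0,0],
    [0,0,0],
    [0,0,0]
  ],
  "rotation": [
    [0,0,0],
    [0,0,0],
    [0,0,0]
  ],
  "jaw": [0.6,0.6,0.6]
}}

```text
time_s: 49.2
tool_pos: [0.5797, 0.2307, 0.4014]
tool_rot: [180.0, 0.1, 84.5]
force: [-0.5, -0.8, -1.0]
grip_width: 0.0682
grasp_force: 25.3
```

>>> {"op": "send_rows", "data": {
  "xyz": [
    [0.0018,-0.0008,0.015],
    [0,0,0.018],
    [0,0,0.015],
    [0,0,0.008],
    [0,0,0.003],
    [0,0,0.002],
    [0,0,0.001],
    [0,0,0.001],
    [0,0,0.001],
    [0,0,0],
    [0,0,0]
  ],
  "rotation": [
    [0,0,0],
    [0,0,0],
    [0,0,0],
    [0,0,0],
    [0,0,0],
    [0,0,0],
    [0,0,0],
    [0,0,0],
    [0,0,0],
    [0,0,0],
    [0,0,0]
  ],
  "jaw": [0.6,0.6,0.6,0.6,0.6,0.6,0.6,0.6,0.6,0.6,0.6]
}}

```text
time_s: 50.3
tool_pos: [0.5786, 0.2347, 0.3383]
tool_rot: [179.9, -0.0, 84.7]
force: [0.3, 0.8, 0.4]
grip_width: 0.0681
grasp_force: 25.3
```

>>> {"op": "send_rows", "data": {
  "xyz": [
    [0,0,0.001],
    [0,0,0],
    [0,0,0],
    [0,0,0],
    [0,0,0],
    [0,0,0],
    [0,0,-0.01],
    [0,0,-0.03],
    [0,0,-0.04],
    [0,0,-0.02],
    [-0.03,0,0],
    [-0.04,0,0],
    [-0.045,0,0],
    [-0.045,0,0],
    [-0.045,0,0],
    [-0.045,0,0],
    [0,0,0],
    [0,0,0]
  ],
  "rotation": [
    [0,0,0],
    [0,0,0],
    [0,0,0],
    [0,0,0],
    [0,0,0],
    [0,0,0],
    [0,0,0],
    [0,0,0],
    [0,0,0],
    [0,0,0],
    [0,0,0],
    [0,0,0],
    [0,0,0],
    [0,0,0],
    [0,0,0],
    [0,0,0],
    [0,0,0],
    [0,0,0]
  ],
  "jaw": [0.6,0.6,1,1,1,1,1,1,1,1,1,1,1,1,1,1,1,1]
}}

```text
time_s: 52.1
tool_pos: [0.5552, -0.0155, 0.4373]
tool_rot: [180.0, -0.0, 84.5]
force: [0.3, 0.9, 0.3]
grip_width: 0.0871
grasp_force: 0.0
```

```bash
python3 - <<'E'
import cv2,numpy as np
from h import *
print(env.get_obs()['tool_pos'],env.get_obs()['qpos'])
S=cam('scene'); D=cam('side'); cv2.imwrite('pics/o8.png',np.hstack([cv2.resize(S['image'][60:220,240:400],(480,480)),cv2.resize(D['image'][40:200,220:320],(300,480))]))
E
```

```text
[ 0.55518917 -0.01549378  0.43734368] [ 37.09298827   9.33830579 -42.47749455  92.80463831   6.38540259
  80.30155117 -11.58291505]
```

View pics/o8.png

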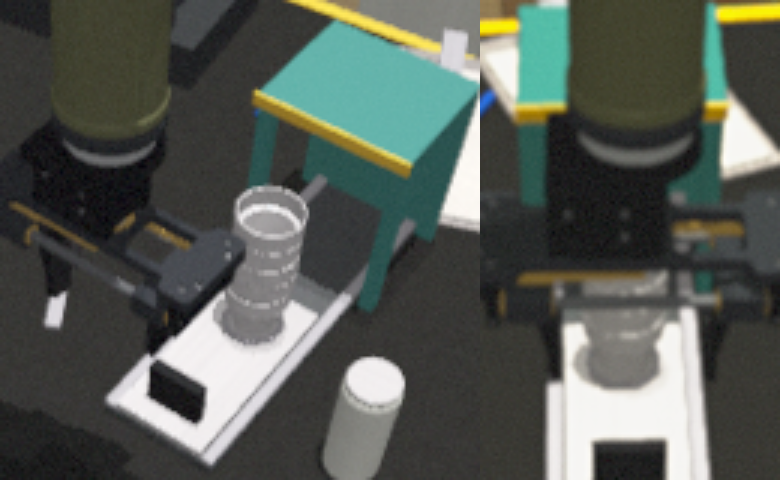

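>>> {"op": "send_rows", "data": {
  "xyz": [
    [0,0,0],
    [0,0,0],
    [0,0,0],
    [0,0,0],
    [0,0,0],
    [0,0,0],
    [0,0,0]
  ],
  "rotation": [
    [0,0.1,0],
    [0,0.1,0],
    [0,0.1,0],
    [0,0.1,0],
    [0,0.1,0],
    [0,0,0],
    [0,0,0]
  ],
  "jaw": [1,1,1,1,1,1,1],
  "newtons": 15
}}

```text
time_s: 52.9
tool_pos: [0.5553, -0.0132, 0.4367]
tool_rot: [-180.0, -28.5, 84.8]
force: [0.1, 0.4, 0.2]
grip_width: 0.0873
grasp_force: 0.0
```

```bash
cat > tilt.py <<'E'
import sys; from h import *
from scipy.spatial.transform import Rotation as Ro
o=env.get_obs(); R=Ro.from_euler('xyz',o['tool_rot'],degrees=True).as_matrix(); g=o['tool_pos']+R[:,2]*env.grip_depth
print('tcp',o['tool_pos'].round(4),'rot',o['tool_rot'].round(1),'grasp',g.round(4),'q',o['qpos'].round(1)); print('R',R.round(3).tolist())
for a in sys.argv[1:]: t=np.array(eval(a)); print(a,'tool shift',(R.T@(t-g)).round(4))
E
python3 tilt.py "(.566,.0915,.15)" "(.566,.0915,.058)"; python3 - <<'E'
from h import *
D=cam('wrist'); cv2.imwrite('pics/w9.png',D['image'])
E
```

```text
tcp [ 0.5553 -0.0132  0.4367] rot [-180.   -28.5   84.8] grasp [0.5623 0.0646 0.2931] q [ 46.6  10.4 -43.3  94.6 -21.9  78.    3.2]
R [[0.08, 0.996, 0.043], [0.875, -0.091, 0.476], [0.478, -0.0, -0.879]]
(.566,.0915,.15) tool shift [-0.0445  0.0013  0.1387]
(.566,.0915,.058) tool shift [-0.0885  0.0013  0.2195]
```

>>> {"op": "send_rows", "data": {
  "xyz": [
    [-0.0089,0.0003,0.0277],
    [-0.0089,0.0003,0.0277],
    [-0.0089,0.0003,0.0277],
    [-0.0089,0.0002,0.0278],
    [-0.0089,0.0002,0.0278],
    [-0.011,0,0.0202],
    [-0.011,0,0.0202],
    [-0.011,0,0.0202],
    [-0.011,0,0.0202],
    [0,0,0],
    [0,0,0]
  ],
  "rotation": [
    [0,0,0],
    [0,0,0],
    [0,0,0],
    [0,0,0],
    [0,0,0],
    [0,0,0],
    [0,0,0],
    [0,0,0],
    [0,0,0],
    [0,0,0],
    [0,0,0]
  ],
  "jaw": [1,1,1,1,1,1,1,1,1,1,1]
}}

```text
time_s: 54.05
tool_pos: [0.5593, 0.014, 0.2023]
tool_rot: [180.0, -28.7, 84.8]
force: [0.2, 0.2, -0.1]
grip_width: 0.0871
grasp_force: 0.0
```

```bash
python3 tilt.py "(.566,.0915,.058)"; python3 - <<'E'
from h import *
print(env.get_obs()['force'])
D=cam('scene'); S=cam('side'); cv2.imwrite('pics/o9.png',np.hstack([cv2.resize(D['image'][70:220,230:380],(400,400)),cv2.resize(S['image'][90:240,190:340],(400,400))]))
E
```

```text
tcp [0.5593 0.014  0.2023] rot [180.  -28.7  84.8] grasp [0.5665 0.0921 0.0588] q [ 40.2  25.6 -41.4 108.2 -15.4  51.4   6.3]
R [[0.08, 0.996, 0.044], [0.874, -0.091, 0.477], [0.479, 0.0, -0.878]]
(.566,.0915,.058) tool shift [-0.001  -0.0004  0.0004]
[ 0.21784006  0.24155361 -0.06450817]
```

View pics/o9.png

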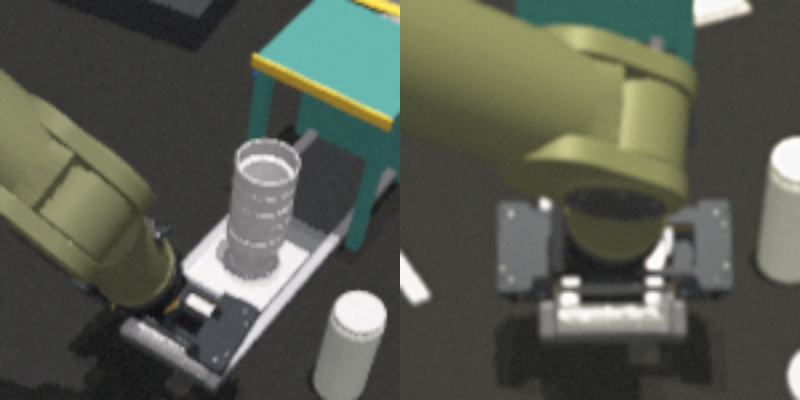

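>>> {"op": "send_rows", "data": {
  "xyz": [
    [0,0,0],
    [0,0,0],
    [0,0,0],
    [0,0,0],
    [0,0,0],
    [0,0,0],
    [0.00175,0,0.00096],
    [0.0035,0,0.0019],
    [0.00526,0,0.00288],
    [0.00526,0,0.00288],
    [0.00526,0,0.00288],
    [0.00526,0,0.00288],
    [0.00526,0,0.00288],
    [0.00526,0,0.00288],
    [0.00526,0,0.00288],
    [0.00526,0,0.00288],
    [0.00526,0,0.00288],
    [0.00526,0,0.00288],
    [0.00526,0,0.00288],
    [0.00526,0,0.00288]
  ],
  "rotation": [
    [0,0,0],
    [0,0,0],
    [0,0,0],
    [0,0,0],
    [0,0,0],
    [0,0,0],
    [0,0,0],
    [0,0,0],
    [0,0,0],
    [0,0,0],
    [0,0,0],
    [0,0,0],
    [0,0,0],
    [0,0,0],
    [0,0,0],
    [0,0,0],
    [0,0,0],
    [0,0,0],
    [0,0,0],
    [0,0,0]
  ],
  "jaw": [0.6,0.6,0.6,0.6,0.6,0.6,0.6,0.6,0.6,0.6,0.6,0.6,0.6,0.6,0.6,0.6,0.6,0.6,0.6,0.6]
}}

```text
time_s: 56.15
tool_pos: [0.5666, 0.0912, 0.2019]
tool_rot: [180.0, -28.7, 84.7]
force: [2.9, -3.5, 4.7]
grip_width: 0.0598
grasp_force: 15.0
```

>>> {"op": "send_rows", "data": {
  "xyz": [
    [0.00526,0,0.00288],
    [0.00526,0,0.00288],
    [0.00526,0,0.00288],
    [0.00526,0,0.00288],
    [0.00526,0,0.00288],
    [0.00526,0,0.00288],
    [0.00526,0,0.00288],
    [0.00526,0,0.00288],
    [0.00526,0,0.00288],
    [0.00526,0,0.00288],
    [0.00526,0,0.00288],
    [0.0044,0,0.0024],
    [0.0035,0,0.0019],
    [0.0026,0,0.0014],
    [0.0018,0,0.001],
    [0.0009,0,0.0005],
    [0,0,0],
    [0,0,0]
  ],
  "rotation": [
    [0,0,0],
    [0,0,0],
    [0,0,0],
    [0,0,0],
    [0,0,0],
    [0,0,0],
    [0,0,0],
    [0,0,0],
    [0,0,0],
    [0,0,0],
    [0,0,0],
    [0,0,0],
    [0,0,0],
    [0,0,0],
    [0,0,0],
    [0,0,0],
    [0,0,0],
    [0,0,0]
  ],
  "jaw": [0.6,0.6,0.6,0.6,0.6,0.6,0.6,0.6,0.6,0.6,0.6,0.6,0.6,0.6,0.6,0.6,0.6,0.6]
}}

```text
time_s: 57.95
tool_pos: [0.5735, 0.1718, 0.2019]
tool_rot: [-180.0, -28.6, 84.7]
force: [2.5, -2.8, 6.6]
grip_width: 0.06
grasp_force: 15.0
```

>>> {"op": "send_rows", "data": {
  "xyz": [
    [0.0009,0,0.0005],
    [0.0009,0,0.0005],
    [0.0009,0,0.0005],
    [0,0,0],
    [0,0,0]
  ],
  "rotation": [
    [0,0,0],
    [0,0,0],
    [0,0,0],
    [0,0,0],
    [0,0,0]
  ],
  "jaw": [0.6,0.6,0.6,0.6,0.6]
}}

```text
time_s: 58.45
tool_pos: [0.5738, 0.1726, 0.2018]
tool_rot: [-179.9, -28.5, 84.6]
force: [-1.9, -11.1, 14.5]
grip_width: 0.0598
grasp_force: 15.0
```

>>> {"op": "send_rows", "data": {
  "xyz": [
    [0,0,0],
    [0,0,0],
    [0,0,0],
    [0,0,0],
    [0,0,-0.01],
    [0,0,-0.03],
    [0,0,-0.04],
    [0,0,-0.04],
    [0,0,-0.04],
    [0,0,-0.04],
    [-0.04,0,0],
    [-0.04,0,0],
    [-0.04,0,0],
    [0,0,0],
    [0,0,0]
  ],
  "rotation": [
    [0,0,0],
    [0,0,0],
    [0,0,0],
    [0,0,0],
    [0,0,0],
    [0,0,0],
    [0,0,0],
    [0,0,0],
    [0,0,0],
    [0,0,0],
    [0,0,0],
    [0,0,0],
    [0,0,0],
    [0,0,0],
    [0,0,0]
  ],
  "jaw": [1,1,1,1,1,1,1,1,1,1,1,1,1,1,1]
}}

```text
time_s: 59.95
tool_pos: [0.5552, -0.0269, 0.3195]
tool_rot: [-179.9, -28.7, 84.5]
force: [0.3, 0.1, 0.1]
grip_width: 0.087
grasp_force: 0.0
```

```bash
python3 tilt.py; python3 - <<'E'
from h import *
D=cam('scene'); S=cam('side'); print(proj(D,(.5815,.2506,.074)),proj(S,(.5815,.2506,.074)))
cv2.imwrite('pics/o10.png',np.hstack([D['image'],cv2.resize(S['image'][30:240,190:310],(240,420))]))
E
```

```text
tcp [ 0.5552 -0.0269  0.3195] rot [-179.9  -28.7   84.5] grasp [0.5625 0.0512 0.176 ] q [ 44.7  16.2 -40.7 102.7 -20.   66.2   8.1]
R [[0.084, 0.995, 0.045], [0.873, -0.095, 0.478], [0.48, -0.001, -0.877]]
[328.64393947 152.67352652] [267.42230435 141.50932462]
```

View pics/o10.png

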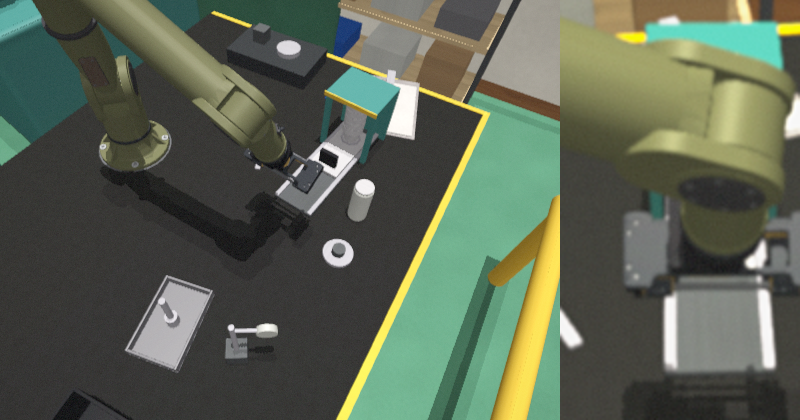

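```bash
python3 -c "
from cell import env
print(env.sign_off())"
```

```text
the job is handed in; nothing more can be done
None
```

I handed the job in at about 60 s. The one shaft stands upright in the grey crate, all five cups are nested in one straight stack in the seat, and the carriage was pushed home under the roof until it met its stop, though sign-off returned no score.

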